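# Line up busbar insulators by height on the mounting rail

## Robot

A 6-joint arm with a two-finger parallel gripper is mounted at the origin on the work surface. World frame = base frame: x ahead of the robot, y to its left, z up, the work surface at z = 0. Lengths are in m, angles in rad, forces in N, time in s.
With the tool pointing down it reaches from about 0.4 to 0.825 m from the base axis. Payload 7 kg.
Tool frame: the origin (TCP) lies at the very end of the fingers, on their centre line; the grasp point (between the pads) lies 19 mm behind it; z points along the fingers, y is the line along which they close (so a half turn about z gives the same grasp; the last joint's range is limited). The gripper opens to 88 mm and grips with 3 to 60 N. Pads are 19 mm wide; open, the fingers measure 130 mm over their backs; the gripper's body (78 mm by 193 mm) begins 47 mm behind the grasp point.
Start: joints at [1.63, 0.359, 0.012, 0, -1.224, -0.288], TCP at [0.153, 0.657, 0.227] pointing down, gripper open.
Joint ranges: [-3.07, 3.07], [-1.43, 2.12], [-1.02, 1.25], [-3.03, 1.67], [-3.05, -0], [-3.03, 3.03]. Speed limits (rad/s): [2.39, 2.39, 3.01, 3.14, 3.14, 3.14].

## Interface

Orientations are given as a 3x3 rotation matrix whose columns are the frame's x, y, z axes.
In Python, from station import robot, viewer gives the robot as it stands. Calls block until the motion is done:
- robot.move_ptp(position, orientation): joint-space move of the TCP to a pose.
- robot.line_to(position, vel=0.15, orientation=None): straight line of the TCP; orientation=None keeps the orientation; vel is the mean speed in m/s.
- robot.move_joints(angles): joint-space move.
- robot.gripper_to(opening, strength=None): opening from 0.0 (shut) to 1.0 (fully open); strength is the grip in N (None keeps the last); returns when the fingers have stopped.
- robot.hold(seconds).
- robot.solve_ik(position, orientation): joint angles nearest the present ones, or None.
- robot.get_obs(): the state.
- viewer.snapshot(name): name is "scene" or "top" or "wrist"; returns the picture (400x640x3 uint8, red, green, blue); there is no depth.
- viewer.camera_info(name): a dict with "camera_matrix" (3x3 intrinsics, pixels), "T" (4x4, takes a point from camera to world coordinates). Camera axes: x right, y up, looking along -z (the intrinsics and any distortion apply to the point x, -y, -z); pixel columns grow to the right and rows downward; lengths in m; the calibration is good to about 2 mm. A picture is of the moment at which its call begins: read the wrist's pose just before it. camera_info takes no time and is no camera call; for the wrist camera it gives the pose at the moment of the call.
A pose or a line that the arm cannot do raises robot.IKError and nothing moves.
- robot.close_job(): hands the job in; it is judged then, once.
The state is a dict: "time_s": time; "joints": joint angles; "qvel": joint speeds; "joint_efforts": joint torques, N m; "tcp_pos": TCP position; "ee_rot": TCP orientation; "force": force on the tool from outside, world axes, zero at the start; "moment": the same for the moment, N m; "width": opening from 0.0 (shut) to 1.0 (fully open); "gripper_force": force on a finger pad.
Only numpy, scipy, OpenCV 4.12 (cv2) and the standard library are available. Lean on these libraries where they do the work, as an engineer would, in place of code of your own. Each camera call takes 0.05 s, during which the arm holds its last target. There are 200 camera calls.

## Task

Prepare a stepped busbar support: stand the four red insulators upright on the white pads of the dark rail, one centred on each pad, in order of height. The tallest goes on the pad next to the yellow end block, and they step down pad by pad to the shortest next to the grey end block. Leave all four standing still and let go.

Things in the scene. Friction and masses are not known exactly. Their poses are not given: they have to be found in the camera images.
- ins_70: the tallest of four loose dark-red ribbed resin insulators: an upright drum 70 mm high and 48 mm in diameter, brass insert in the middle of its top. Origin at the centre of its underside, z up along its axis; starts standing on the table.
- ins_55: the second tallest of four loose dark-red ribbed resin insulators: an upright drum 55 mm high and 42 mm in diameter, brass insert in the middle of its top. Origin at the centre of its underside, z up along its axis; starts standing on the table.
- ins_42: the second shortest of four loose dark-red ribbed resin insulators: an upright drum 42 mm high and 36 mm in diameter, brass insert in the middle of its top. Origin at the centre of its underside, z up along its axis; starts standing on the table.
- ins_30: the shortest of four loose dark-red ribbed resin insulators: an upright drum 30 mm high and 30 mm in diameter, brass insert in the middle of its top. Origin at the centre of its underside, z up along its axis; starts standing on the table.
- pad_a: one of four identical white round pads with a black ring and a black centre dot, fixed in a row on a flat dark-grey mounting rail (4 mm thick, 80 mm wide, 450 mm long). 60 mm in diameter, 3 mm thick; origin at the centre of its underside on the rail, so its top is 3 mm above the origin and 7 mm above the table. Neighbouring pads are about 78 to 98 mm apart, centre to centre. The names do not follow the order in the row: that must be read from the positions.
- pad_b: one of four identical white round pads with a black ring and a black centre dot, fixed in a row on a flat dark-grey mounting rail (4 mm thick, 80 mm wide, 450 mm long). 60 mm in diameter, 3 mm thick; origin at the centre of its underside on the rail, so its top is 3 mm above the origin and 7 mm above the table. Neighbouring pads are about 78 to 98 mm apart, centre to centre. The names do not follow the order in the row: that must be read from the positions.
- pad_c: one of four identical white round pads with a black ring and a black centre dot, fixed in a row on a flat dark-grey mounting rail (4 mm thick, 80 mm wide, 450 mm long). 60 mm in diameter, 3 mm thick; origin at the centre of its underside on the rail, so its top is 3 mm above the origin and 7 mm above the table. Neighbouring pads are about 78 to 98 mm apart, centre to centre. The names do not follow the order in the row: that must be read from the positions.
- pad_d: one of four identical white round pads with a black ring and a black centre dot, fixed in a row on a flat dark-grey mounting rail (4 mm thick, 80 mm wide, 450 mm long). 60 mm in diameter, 3 mm thick; origin at the centre of its underside on the rail, so its top is 3 mm above the origin and 7 mm above the table. Neighbouring pads are about 78 to 98 mm apart, centre to centre. The names do not follow the order in the row: that must be read from the positions.
- end_yellow: the yellow end block, fixed on one end of the rail, either end, beyond the last pad (about 63 to 73 mm from that pad, centre to centre): 24 mm along the row, 60 mm across it, 30 mm high. Origin at the centre of its underside, 4 mm above the table; its y axis lies along the row (either way), its x axis across it.
- end_grey: the light-grey end block, fixed on one end of the rail, either end, beyond the last pad (about 63 to 73 mm from that pad, centre to centre): 24 mm along the row, 60 mm across it, 30 mm high. Origin at the centre of its underside, 4 mm above the table; its y axis lies along the row (either way), its x axis across it.
Mind the look-alikes: they are no part of the job. What is shaped like the ins_30 but green or purple is not meant.

How it is judged:
At the end, for the whole second after the job is handed in: Each insulator stands upright (within 0.08 rad) and at rest, released, on a pad, its centre within 12 mm of the pad's centre and its underside on the pad's top (within 3 mm); counted from the yellow end block the pads hold the 70, 55, 42 and 30 mm insulators in that order (horizontal distance between ins_70 and end_yellow below 0.112 m and (horizontal distance between ins_70 and pad_a below 0.012 m or horizontal distance between ins_70 and pad_b below 0.012 m or horizontal distance between ins_70 and pad_c below 0.012 m or horizontal distance between ins_70 and pad_d below 0.012 m) and height (world z) of ins_70 between 0.004 and 0.01 m and angle between each of ins_70, ins_55, ins_42, ins_30's own z axis and vertical below 0.08 rad and linear speed of each of ins_70, ins_55, ins_42, ins_30 below 0.02 m/s and angular speed of each of ins_70, ins_55, ins_42, ins_30 below 0.2 rad/s and horizontal distance between ins_55 and end_yellow between 0.112 and 0.2 m and (horizontal distance between ins_55 and pad_a below 0.012 m or horizontal distance between ins_55 and pad_b below 0.012 m or horizontal distance between ins_55 and pad_c below 0.012 m or horizontal distance between ins_55 and pad_d below 0.012 m) and height (world z) of ins_55 between 0.004 and 0.01 m and horizontal distance between ins_42 and end_yellow between 0.2 and 0.288 m and (horizontal distance between ins_42 and pad_a below 0.012 m or horizontal distance between ins_42 and pad_b below 0.012 m or horizontal distance between ins_42 and pad_c below 0.012 m or horizontal distance between ins_42 and pad_d below 0.012 m) and height (world z) of ins_42 between 0.004 and 0.01 m and horizontal distance between ins_30 and end_yellow between 0.288 and 0.376 m and (horizontal distance between ins_30 and pad_a below 0.012 m or horizontal distance between ins_30 and pad_b below 0.012 m or horizontal distance between ins_30 and pad_c below 0.012 m or horizontal distance between ins_30 and pad_d below 0.012 m) and height (world z) of ins_30 between 0.004 and 0.01 m); the robot touches nothing.
It also fails if it takes over 106 s, if anything falls off the work surface, if the arm or the gripper's body presses on something with over 40 N, if the wrist force passes 120 N, or if a joint passes its speed limit or range.

## Working session

There is one attempt and no reset: what is moved stays moved. The work goes in short steps, each a Python script; the robot and the scene stay as the last script left them, time stands still between calls to the robot, and variables do not carry over. Pictures are saved under pics/ and viewed, at most 14 in all, crops included, and the job is handed in when it is done.

```bash
mkdir -p pics
python3 - <<'E'
from station import robot, viewer
import cv2
for n in ("top","scene"):
    cv2.imwrite(f"pics/{n}0.png",viewer.snapshot(n)[:,:,::-1])
    i=viewer.camera_info(n);print(n,{k:v for k,v in i.items()})
E
```

```text
top {'camera_matrix': array([[384.9827284 ,   0.        , 319.90167638],
       [  0.        , 384.9827284 , 197.19939487],
       [  0.        ,   0.        ,   1.        ]]), 'T': array([[-0.10115237,  0.96509701, -0.24156979,  0.36850791],
       [-0.99487011, -0.09781131,  0.02581478,  0.00604235],
       [ 0.00128551,  0.24294179,  0.97004002,  0.72378233],
       [ 0.        ,  0.        ,  0.        ,  1.        ]])}
scene {'camera_matrix': array([[380.51899416,   0.        , 310.89605585],
       [  0.        , 380.51899416, 190.14548576],
       [  0.        ,   0.        ,   1.        ]]), 'T': array([[-0.32184028, -0.63433157,  0.70288142,  1.0563889 ],
       [ 0.94678503, -0.21885123,  0.23601322,  0.15965696],
       [ 0.00411583,  0.74143617,  0.67101078,  0.54615401],
       [ 0.        ,  0.        ,  0.        ,  1.        ]])}
```

View pics/top0.png

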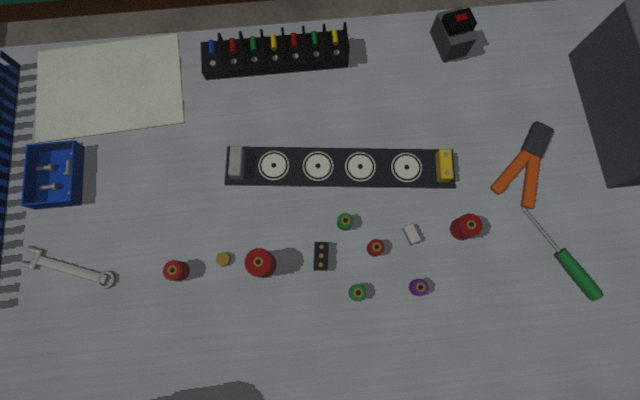

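View pics/scene0.png

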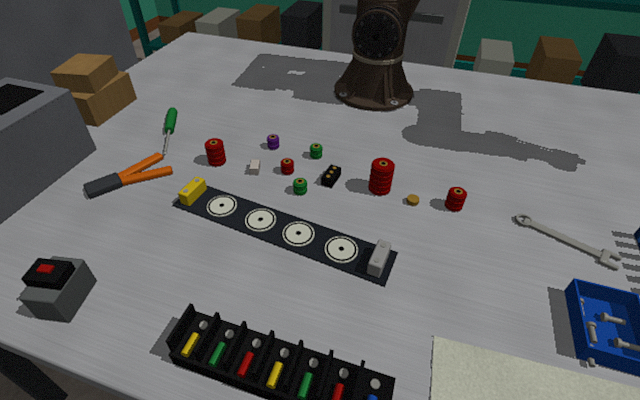

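Top view: the pads are at about (273,165), (317,166), (360,167) and (406,167), with yellow on the right (446,165) and grey on the left (235,160). The red drums are at (260,262), (466,226), (175,270) and (376,247). By apparent size these look like 70, 55, 42 and 30. The look-alikes are green at (345,221) and (358,292) and purple at (419,287), so the red one at (376,247) is ins_30. I'll measure in both views and confirm in a crop.

```bash
cat > h.py <<'E'
import numpy as np, cv2
from station import robot, viewer
def cast(info,uv,z):
    K=info["camera_matrix"];T=info["T"]
    p=np.linalg.inv(K)@np.array([uv[0],uv[1],1.]);d=T[:3,:3]@(p*[1,-1,-1]);o=T[:3,3]
    return (o+d*(z-o[2])/d[2])[:2]
def reds(img,amin=60):
    hsv=cv2.cvtColor(img,cv2.COLOR_RGB2HSV)
    m=cv2.inRange(hsv,(0,130,40),(6,255,255))|cv2.inRange(hsv,(172,130,40),(180,255,255))
    m=cv2.morphologyEx(m,cv2.MORPH_CLOSE,np.ones((3,3)))
    br=cv2.inRange(hsv,(10,70,40),(32,255,255))
    out=[]
    for c in cv2.findContours(m,cv2.RETR_EXTERNAL,cv2.CHAIN_APPROX_NONE)[0]:
        if cv2.contourArea(c)<amin: continue
        f=np.zeros_like(m);cv2.drawContours(f,[c],-1,255,-1)
        n,l,s,ce=cv2.connectedComponentsWithStats(f&br)
        if n<2: continue
        k=1+np.argmax(s[1:,4]);out.append((ce[k],s[k,4],cv2.contourArea(c)))
    return out
def pads(img):
    m=cv2.inRange(cv2.cvtColor(img,cv2.COLOR_RGB2HSV),(0,0,150),(180,60,255))
    out=[]
    for c in cv2.findContours(m,cv2.RETR_EXTERNAL,cv2.CHAIN_APPROX_NONE)[0]:
        if cv2.contourArea(c)<300: continue
        e=cv2.fitEllipse(c)
        if cv2.contourArea(c)/(np.pi/4*e[1][0]*e[1][1])>.93: out.append(e)
    return out
E
python3 - <<'E'
from h import *
np.set_printoptions(precision=4,suppress=True)
for n in ("top","scene"):
    im=cv2.imread(f"pics/{n}0.png")[:,:,::-1].copy();I=viewer.camera_info(n)
    print(n)
    for ce,a,A in reds(im): print("red",ce,a,A,*[cast(I,ce,h) for h in (.07,.055,.042,.03)])
    for e in pads(im): print("pad",np.array(e[0]),e[1],cast(I,e[0],.007))
    hsv=cv2.cvtColor(im,cv2.COLOR_RGB2HSV)
im=cv2.imread("pics/top0.png");cv2.imwrite("pics/crop.png",cv2.resize(im[130:310,150:500],None,fx=2.28,fy=2.28,interpolation=cv2.INTER_CUBIC))
E
```

```text
top
red [171.5965 269.807 ] 57 318.0 [0.4319 0.2478] [0.4333 0.2534] [0.4346 0.2582] [0.4358 0.2626]
red [257.5625 261.5   ] 64 594.0 [0.4311 0.1041] [0.4325 0.1064] [0.4338 0.1083] [0.4349 0.1101]
red [376.0741 246.5741] 54 183.5 [ 0.4358 -0.0974] [ 0.4373 -0.0998] [ 0.4387 -0.1019] [ 0.4399 -0.1038]
red [470.9508 224.1639] 61 552.0 [ 0.4575 -0.2652] [ 0.4595 -0.2714] [ 0.4613 -0.2768] [ 0.4629 -0.2818]
scene
red [457.9459 190.8108] 37 362.0 [0.4699 0.2521] [0.4514 0.255 ] [0.4354 0.2576] [0.4206 0.2599]
red [283.  160.5] 2 122.5 [ 0.4909 -0.0906] [ 0.473  -0.0985] [ 0.4576 -0.1053] [ 0.4434 -0.1116]
red [383.1515 163.0303] 33 715.5 [0.4323 0.1043] [0.4127 0.1025] [0.3956 0.101 ] [0.3799 0.0996]
red [213.2143 141.9643] 28 419.5 [ 0.4794 -0.2577] [ 0.4613 -0.2708] [ 0.4455 -0.2822] [ 0.431  -0.2927]
pad [340.7745 248.5327] (19.045000076293945, 25.196901321411133) [0.6228 0.0716]
pad [297.8756 232.9702] (17.779224395751953, 23.831825256347656) [ 0.6131 -0.0145]
```

View pics/crop.png

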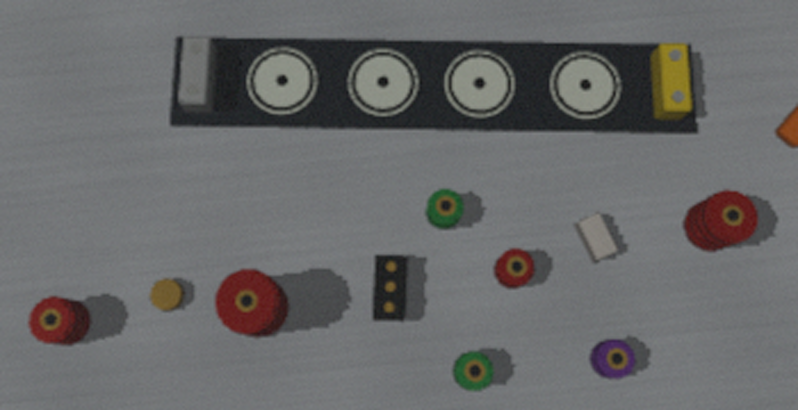

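The crop confirms it: the drum at (515,268) is red, unlike the two green ones and the purple one. The heights agree across both views: 70 at (.432,.104), 55 at (.460,-.271), 42 at (.435,.258), 30 at (.440,-.104). Next I'll get the pads with a lower threshold, check IK, and go above ins_70.

```bash
sed -i 's/(0,0,150)/(0,0,110)/; s/,60,255)/,70,255)/' h.py
cat >> h.py <<'E'
def rot(y): # closing direction y (horizontal), tool down
    y=np.array([*y,0.])/np.linalg.norm(y);z=np.array([0,0,-1.]);return np.column_stack([np.cross(y,z),y,z])
P={70:(.432,.104),55:(.460,-.271),42:(.435,.258),30:(.440,-.105)}
E
python3 - <<'E'
from h import *
np.set_printoptions(precision=4,suppress=True)
for n in ("top","scene"):
    im=cv2.imread(f"pics/{n}0.png")[:,:,::-1].copy();I=viewer.camera_info(n)
    for e in pads(im): print(n,"pad",np.array(e[0]),e[1],cast(I,e[0],.007))
for s in (1,-1):
  for k,p in P.items():
    for z in (.15,.004): print(s,k,z,robot.solve_ik([*p,z],rot((s,0))))
R=min((rot((s,0)) for s in (1,-1)),key=lambda R:abs(robot.solve_ik([*P[70],.2],R)[5]))
print(R)
robot.move_ptp([*P[70],.2],R)
I=viewer.camera_info("wrist");im=viewer.snapshot("wrist");cv2.imwrite("pics/w1.png",im[:,:,::-1])
for ce,a,A in reds(im): print(ce,a,A,cast(I,ce,.07))
print(robot.get_obs()["tcp_pos"],robot.get_obs()["time_s"])
E
```

```text
1 70 0.15 [ 0.6826  0.042  -0.5845  0.     -0.9443  2.459 ]
1 70 0.004 [ 0.6826  0.2703 -0.7559  0.     -0.5446  2.459 ]
1 55 0.15 [-0.1649  0.1928 -0.4058  0.     -0.9722 -2.9767]
1 55 0.004 [-0.1649  0.3836 -0.5573  0.     -0.6299 -2.9767]
1 42 0.15 [ 0.9243  0.1471 -0.4636  0.     -0.9601  2.2173]
1 42 0.004 [ 0.9243  0.3487 -0.6204  0.     -0.6018  2.2173]
1 30 0.15 [ 0.2036  0.0563 -0.5692  0.     -0.9454  2.938 ]
1 30 0.004 [ 0.2036  0.2807 -0.7383  0.     -0.5517  2.938 ]
-1 70 0.15 [ 0.6826  0.042  -0.5845  0.     -0.9443 -0.6826]
-1 70 0.004 [ 0.6826  0.2703 -0.7559  0.     -0.5446 -0.6826]
-1 55 0.15 [-0.1649  0.1928 -0.4058  0.     -0.9722  0.1649]
-1 55 0.004 [-0.1649  0.3836 -0.5573  0.     -0.6299  0.1649]
-1 42 0.15 [ 0.9243  0.1471 -0.4636  0.     -0.9601 -0.9243]
-1 42 0.004 [ 0.9243  0.3487 -0.6204  0.     -0.6018 -0.9243]
-1 30 0.15 [ 0.2036  0.0563 -0.5692  0.     -0.9454 -0.2036]
-1 30 0.004 [ 0.2036  0.2807 -0.7383  0.     -0.5517 -0.2036]
[[-0. -1.  0.]
 [-1.  0.  0.]
 [-0.  0. -1.]]
[320. 300.] 108 512.0 [0.434  0.2374]
[322.9882 191.4556] 169 1532.0 [0.4306 0.1035]
[0.4322 0.1047 0.2   ] 2.3667
```

View pics/w1.png

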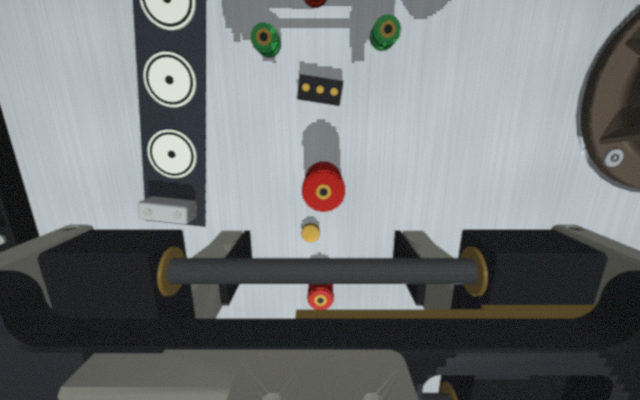

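The wrist view shows ins_70 at (323,191), which casts to (.431,.1035) and matches. The two grey-end pads are at (172,153) and (169,79). In the mask the pads are nested inside the bright table, so I'll fix the retrieval mode.

```bash
sed -i '/def pads/,/^def rot/s/RETR_EXTERNAL/RETR_LIST/; s/if cv2.contourArea(c)<300: continue/if not 200<cv2.contourArea(c)<6000: continue/' h.py
python3 - <<'E'
from h import *
np.set_printoptions(precision=4,suppress=True)
for n,f in (("top","top0"),("scene","scene0"),("wrist","w1")):
    im=cv2.imread(f"pics/{f}.png")[:,:,::-1].copy();I=viewer.camera_info(n)
    for e in pads(im):
        if min(e[1])/max(e[1])>.6: print(n,np.array(e[0]),max(e[1]),cast(I,e[0],.007))
E
```

```text
top [361.3438 291.3198] 30.12830352783203 [ 0.3648 -0.0699]
top [421.2831 286.3954] 28.966962814331055 [ 0.3625 -0.1792]
top [225.3498 258.6075] 21.82848358154297 [0.4484 0.1723]
top [324.606  255.7573] 35.668792724609375 [ 0.4351 -0.0104]
top [378.9194 247.2084] 28.95661163330078 [ 0.4406 -0.1125]
top [469.4293 226.6866] 43.97210693359375 [ 0.4616 -0.2875]
top [348.4893 221.5077] 28.51169776916504 [ 0.4945 -0.062 ]
top [406.3074 166.9074] 23.29997444152832 [ 0.5908 -0.1876]
top [359.7435 166.2637] 23.237783432006836 [ 0.6013 -0.097 ]
top [317.5236 165.6446] 23.125572204589844 [ 0.6109 -0.0148]
top [273.2256 164.9762] 23.408525466918945 [0.621  0.0714]
scene [ 54.9545 288.7561] 80.66348266601562 [ 0.8559 -0.3485]
scene [340.8119 248.4721] 26.06563949584961 [0.6227 0.0716]
scene [221.2471 204.9035] 23.545957565307617 [ 0.5929 -0.187 ]
scene [297.0799 187.3686] 24.544858932495117 [ 0.4929 -0.0606]
scene [328.5677 176.7147] 30.608259201049805 [ 0.4373 -0.0074]
wrist [309.9873 231.8188] 21.154855728149414 [0.4478 0.1756]
wrist [322.9864 186.4313] 52.70465850830078 [0.4303 0.1126]
wrist [613.9919 157.6659] 20.37895393371582 [0.0644 0.0753]
wrist [171.49   153.3188] 52.472530364990234 [0.6199 0.0702]
wrist [169.2163  78.9943] 58.66958236694336 [ 0.6099 -0.0159]
wrist [265.4833  39.323 ] 38.512271881103516 [ 0.4953 -0.0574]
wrist [384.5259  31.7998] 38.26236343383789 [ 0.3616 -0.065 ]
```

```bash
cat >> h.py <<'E'
Q={70:(.5915,-.1873),55:(.6013,-.097),42:(.611,-.015),30:(.6213,.0712)}
D={70:.048,55:.042,42:.036,30:.030}
R=rot((-1,0))
def pp(k,p=None):
    p=p or P[k]; q=Q[k]; g=max(.004,k/2000-.019); up=g+.10; w=(D[k]+.026)/.088
    o=robot.get_obs(); 
    if o["tcp_pos"][2]<.15: robot.line_to([*o["tcp_pos"][:2],.17],.25)
    robot.move_ptp([*p,.17],R); robot.gripper_to(min(w,1),25)
    robot.line_to([*p,g],.12); robot.gripper_to(0,25)
    o=robot.get_obs(); print(k,"width mm",o["width"]*88,"grip",o["gripper_force"])
    if abs(o["width"]*.088-D[k])>.006: print("BAD GRASP"); return
    robot.line_to([*p,up],.2); print("held",robot.get_obs()["gripper_force"],robot.get_obs()["width"]*88)
    robot.move_ptp([*q,up],R); robot.line_to([*q,g+.0085],.12)
    print("F",robot.get_obs()["force"]); robot.gripper_to(w if w<1 else 1); robot.hold(.2)
    robot.line_to([*q,.17],.2); print("t",robot.get_obs()["time_s"])
E
python3 - <<'E'
from h import *
np.set_printoptions(precision=4,suppress=True)
pp(70,(.4315,.104))
im=viewer.snapshot("top");cv2.imwrite("pics/t1.png",im[:,:,::-1])
E
```

```text
70 width mm 47.67050549030775 grip 24.999913573265076
held 24.99997615814209 48.081305575799504
F [ 0.0195  0.6984 -1.3904]
t 9.6833
```

View pics/t1.png

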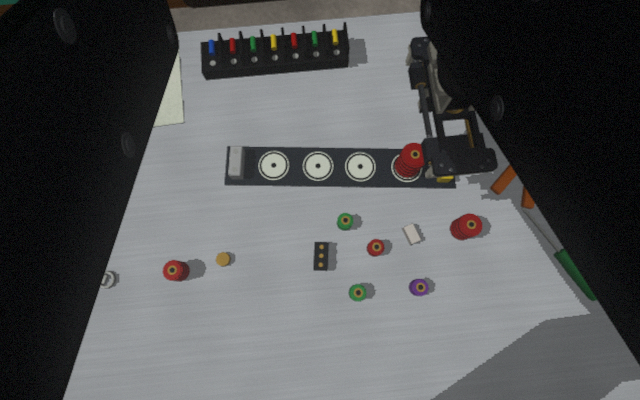

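The picture shows ins_70 standing on the yellow-side pad at about (412,155), with everything else undisturbed. I'll continue with the other three.

Run:
```python
from h import *
np.set_printoptions(precision=4,suppress=True)
for k in (55,42,30): pp(k)
robot.move_ptp([.45,.25,.25],R)
for n in ("top","scene"):
    im=viewer.snapshot(n);cv2.imwrite(f"pics/{n}2.png",im[:,:,::-1]);I=viewer.camera_info(n)
    for ce,a,A in reds(im): print(n,ce,a,*[cast(I,ce,h) for h in (.077,.062,.049,.037)])
print(robot.get_obs()["time_s"])
```

```text
55 width mm 41.742985573692835 grip 24.999936819076538
held 24.999940395355225 41.800908669941826
F [ 0.4383  1.1231 -1.7986]
t 17.0833
42 width mm 35.553135826248926 grip 25.000308752059937
held 24.99984920024872 35.72402103289174
F [ 0.437   0.3253 -0.2827]
t 25.6333
30 width mm 29.44568333562275 grip 25.00024437904358
held 25.000000298023224 29.602672146628933
F [ 0.5155  0.4894 -0.0764]
t 33.275
top [271.     159.5882] 51 [0.6068 0.0682] [0.6123 0.0697] [0.6171 0.0709] [0.6215 0.0721]
top [317.6471 158.1569] 51 [ 0.6011 -0.0144] [ 0.6065 -0.0149] [ 0.6112 -0.0153] [ 0.6155 -0.0157]
top [363.1091 156.5818] 55 [ 0.5959 -0.0952] [ 0.6012 -0.0975] [ 0.6058 -0.0996] [ 0.61   -0.1014]
top [414.7636 154.    ] 55 [ 0.5915 -0.1874] [ 0.5967 -0.1919] [ 0.6012 -0.1958] [ 0.6053 -0.1994]
scene [297.5106 217.1064] 47 [ 0.6372 -0.0049] [ 0.6238 -0.0101] [ 0.6122 -0.0147] [ 0.6015 -0.0189]
scene [257.2326 198.093 ] 43 [ 0.6165 -0.0896] [ 0.6024 -0.0975] [ 0.5902 -0.1044] [ 0.579  -0.1108]
scene [215.7   178.625] 40 [ 0.593  -0.1867] [ 0.5782 -0.1977] [ 0.5654 -0.2073] [ 0.5535 -0.2162]
34.3917
```

View pics/scene2.png

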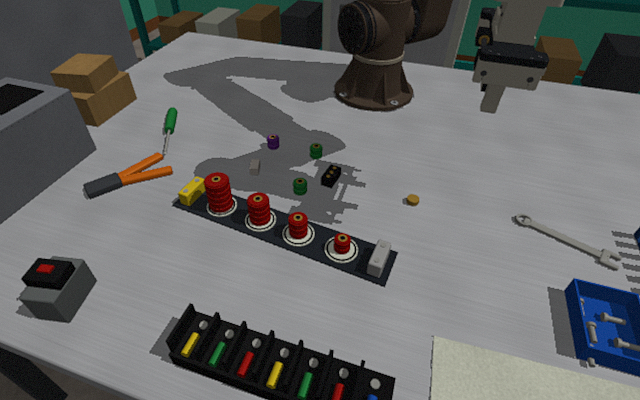

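View pics/top2.png

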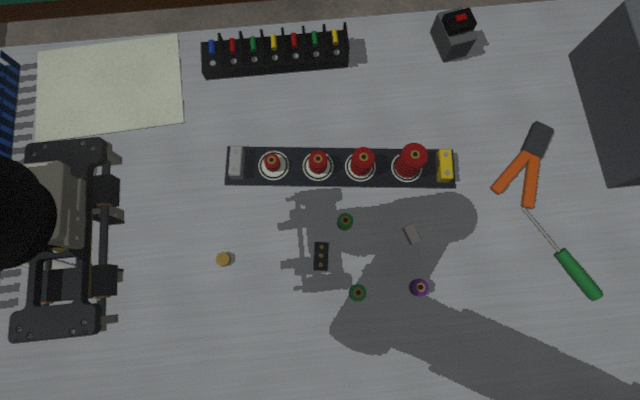

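Both views show all four standing upright, stepping down from yellow to grey. Measured centres are within about 1 mm of the pad centres, and the arm is clear.

```bash
python3 -c "
from station import robot
print(robot.close_job())"
```

```text
the job is handed in; nothing more can be done
None
```

The job is handed in: all four insulators stand released on their pads, 70, 55, 42 and 30 mm from the yellow block to the grey, each measured within about 1 mm of its pad centre, at about 34 s of the 106 s limit; no verdict was returned.

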